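# Fold back the stock bay door in front of the jar

## Task

On the dispensary counter stands a low, open-topped stock bay with two compartments, each shut by a two-panel bifold door. Open the compartment that holds the round jar: push its door inwards at the fold hinge and follow it round until both panels are folded up all the way together towards the outer side wall, then let go. Leave the other door shut and the jar standing where it is.

Things in the scene. Friction and masses are not known exactly. Their poses are not given: they have to be found in the camera images.
- bay: Fixed open pine bay, mm: 540 wide (y), 256 deep (x); walls: sides 140 high, back 55, mid divider 120; floor 12 thick. Origin: on counter, middle of door line; x inwards, y left. Each bifold door: two panels 120 wide, 9 thick, z 16 to 146 mm, front faces at x=0 when shut; outer panel turns on an axis at x=0, y=+-245; fold hinge (steel knuckles) y=+-125; lead edge y=+-5 runs on track x=0.
- left_door (a joint): Angle a (rad) of the left (+y) door's outer panel: 0 shut, stop 1.30 = folded up. Fold at bay x=120 sin a, y=245-120 cos a mm: it goes inwards, then towards the side wall; the panels form a V open to the front. Moves with about 1 N at the fold, stays where left. Past a=0.8 push only the outer panel's inside face, up to 60 mm from the fold; pushing the lead panel there jams it.
- right_door (a joint): The same for the right (-y) door, mirrored: 0 shut, stop 1.30 rad; at angle a its fold lies at bay x = 120 sin a, y = -(245 - 120 cos a) mm. Push either door with the fingertips about 30 mm below the panels' top edges, so that the gripper's wider parts stay clear above them (much deeper, they jam on the panels).
- jar_center (a point): Centre, half-way up, of a round white screw-cap jar, 64 mm in diameter, 110 mm high, standing on the bay floor at the back of one compartment, its near side at least 135 mm behind the door line. A rectangular carton stands in the other compartment.
There are look-alikes about, which are no part of the job. What is shaped like the part that bears jar_center but turquoise is not meant.

How it is judged:
By the outcome, as a careful person would: the job done as asked, in the order asked, and still so for the second after the job is handed in, with the robot touching nothing.
It also fails if it takes over 32 s, if anything falls off the work surface, if the arm or the gripper's body presses on something with over 40 N, if the wrist force passes 120 N, or if a joint passes its speed limit or range.

## Robot

A 7-joint arm with a two-finger parallel gripper is mounted at the origin on the work surface. World frame = base frame: x ahead of the robot, y to its left, z up, the work surface at z = 0. Lengths are in m, angles in degrees, forces in N, time in s.
With the tool pointing down it reaches from about 0.4 to 0.875 m from the base axis. Payload 6.5 kg.
Tool frame: the origin (TCP) lies at the very end of the fingers, on their centre line; the grasp point (between the pads) lies 19 mm behind it; z points along the fingers, y is the line along which they close (so a half turn about z gives the same grasp; the last joint's range is limited). The gripper opens to 85 mm and grips with 20 to 120 N. Pads are 22 mm wide; open, the fingers measure 114 mm over their backs; the gripper's body (76 mm by 85 mm) begins 54 mm behind the grasp point. The pads swing forward as they close: fully open they stand 13 mm farther back than shut.
Start: joints at [-3.793, 30.733, -0.252, 88.115, 0.149, 61.152, -4.079], TCP at [0.65, 0, 0.231] pointing down, gripper open.
Joint ranges: [-154.64, 154.64], [-21.42, 123.67], [-72.66, 72.17], [13.99, 137.28], [-74.86, 254.86], [10.95, 109.41], [-158.01, 158.01]. Speed limits (degrees/s): [136.94, 136.94, 180, 180, 180, 180, 180].

## Interface

Orientations are given as a 3x3 rotation matrix whose columns are the frame's x, y, z axes.
In Python, from cell import manip gives the robot as it stands.
- The arm moves only by the shell command python3 -m pendant 'ROWS' [OPENING] [FORCE]. ROWS is JSON, a list of rows, each an object with "dp": the shift along the tool's x, y, z in cm, a list of three; "spin": the turn about the tool's z in degrees. A call has 1 to 5 rows; each row is the pose to reach, as a shift and turn from the pose commanded when the call began, along the tool's axes at that moment; what a row does not reach only later rows make up. A row lasts 1/12 s, in which the tool goes at most 41.7 mm and 7.16 degrees, less where a joint would pass 70% of its speed; a pose out of reach is approached as far as the arm can. A call with a gripper value outside its range is refused whole. OPENING is the finger opening in cm, from 0 to 8.54, set as the call begins (- or left out, the last holds). The fingers move at their own pace and stop on an object; FORCE is the grip in N (left out, the last holds). Time passes only in rows, so rows that repeat a pose let the fingers close. It gives the time, the measured TCP pose, the force, the opening and the grip force at its end, in the units of the state.
- manip.state(): the state, without advancing time (a new reading comes with each control period).
- manip.capture(name): name is "scene" or "side" or "wrist"; returns a dict with "pixels" (480x640x3 uint8, red, green, blue), "fov_y" (degrees; the focal length in pixels is half the picture's height over the tangent of half this angle, whatever the lens; pixels are square), "cx", "cy" (the principal point, pixels), "k1" (the pictures are not rectified: a ray, as slopes to the right and down, at radius r is drawn at 1 + k1 r^2 times it, then the intrinsics apply), "rvec" (rotation vector, rad) and "tvec" (3), from world to camera coordinates, as OpenCV has them. Camera axes: x right, y down, z forward; pixel columns grow to the right and rows downward; lengths in m; the calibration is good to about 2 mm. A picture is of the moment at which its call begins. There is no depth.
- manip.hand_in(): hands the job in; it is judged then, once.
The state is a dict: "time_s": time; "joint_positions": joint angles; "qvel": joint speeds; "joint_torque": joint torques, N m; "eef_pos": TCP position; "tcp_rot": TCP orientation; "force": force on the tool from outside, world axes, zero at the start; "moment": the same for the moment, N m; "opening": finger opening in m; "grip_force": force on a finger pad.
Only numpy, scipy, OpenCV 4.12 (cv2) and the standard library are available. Lean on these libraries where they do the work, as an engineer would, in place of code of your own. Each camera call takes 0.05 s, during which the arm holds its last target. There are 200 camera calls.

## Working session

There is one attempt and no reset: what is moved stays moved. The work goes in short steps, Python scripts to look and compute and a shell command to move; the robot and the scene stay as the last step left them, time stands still between calls to the robot, and variables do not carry over. Pictures are saved under pics/ and viewed, at most 10 in all, crops included, and the job is handed in when it is done.

```bash
mkdir -p pics
cat > h.py <<'E'
import numpy as np, cv2
from cell import manip
def cam(n,save=None):
    c=manip.capture(n)
    if save: cv2.imwrite('pics/'+save,c['pixels'][:,:,::-1])
    f=240/np.tan(np.radians(c['fov_y']/2))
    K=np.array([[f,0,c['cx']],[0,f,c['cy']],[0,0,1.]])
    return dict(K=K,d=np.array([c['k1'],0,0,0.]),r=np.array(c['rvec'],float),t=np.array(c['tvec'],float),im=c['pixels'])
def proj(c,P): return cv2.projectPoints(np.array(P,float).reshape(-1,1,3),c['r'],c['t'],c['K'],c['d'])[0][:,0]
def ray(c,uv,z):
    p=cv2.undistortPoints(np.array(uv,float).reshape(-1,1,2),c['K'],c['d'])[:,0]
    R=cv2.Rodrigues(c['r'])[0]; o=-R.T@c['t'].ravel(); D=np.c_[p,np.ones(len(p))]@R
    return o+D*((z-o[2])/D[:,2])[:,None]
E
python3 - <<'E'
from h import *
import pickle
cs={n:cam(n,n+'0.png') for n in('scene','side')}
pickle.dump(cs,open('c0.pkl','wb'))
s=manip.state();print(s['time_s'],s['eef_pos'],np.round(s['tcp_rot'],3),s['force'])
a=np.hstack([cs['scene']['im'],cs['side']['im']])
E
```

```text
0.1 [ 6.49417913e-01 -1.01112771e-05  2.30470424e-01] [[-0.     1.    -0.002]
 [ 1.     0.    -0.   ]
 [-0.    -0.002 -1.   ]] [0.41622943 0.41644677 0.07477506]
```

View pics/scene0.png

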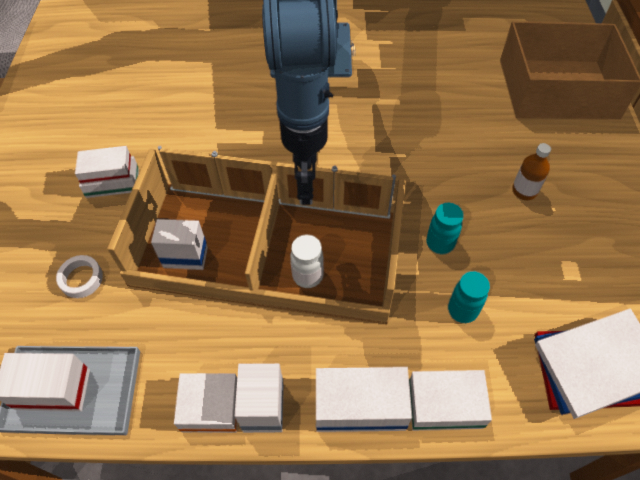

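View pics/side0.png

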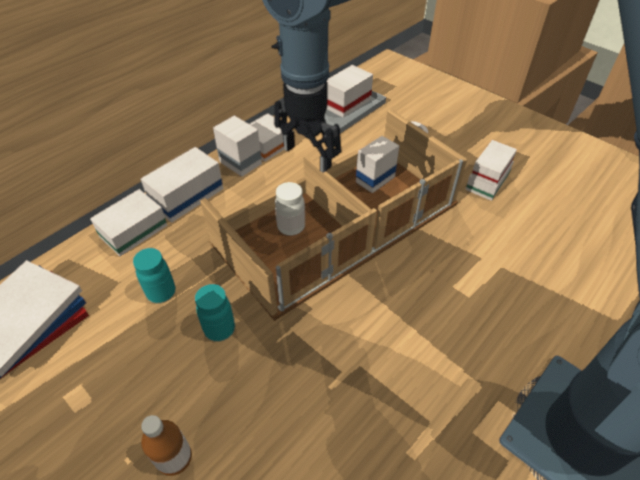

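The scene view is from the far side, facing the robot: the white jar is at about (307,261) and the carton at (181,244). The turquoise look-alikes at (445,228) and (468,297) stand outside the bay. The only white round jar in the bay is in the image-right compartment, which is +y, so it's the left door. I'll confirm this in one enlarged crop and read the corners from it.

Run:
```python
import pickle,cv2
c=pickle.load(open('c0.pkl','rb'))
a=c['scene']['im'][135:325,105:415,::-1]; b=c['side']['im'][105:320,195:475,::-1]
cv2.imwrite('pics/cs.png',cv2.resize(a,None,fx=2.5,fy=2.5,interpolation=2))
cv2.imwrite('pics/cd.png',cv2.resize(b,None,fx=2.5,fy=2.5,interpolation=2))
```

```text
(no output)
```

View pics/cs.png

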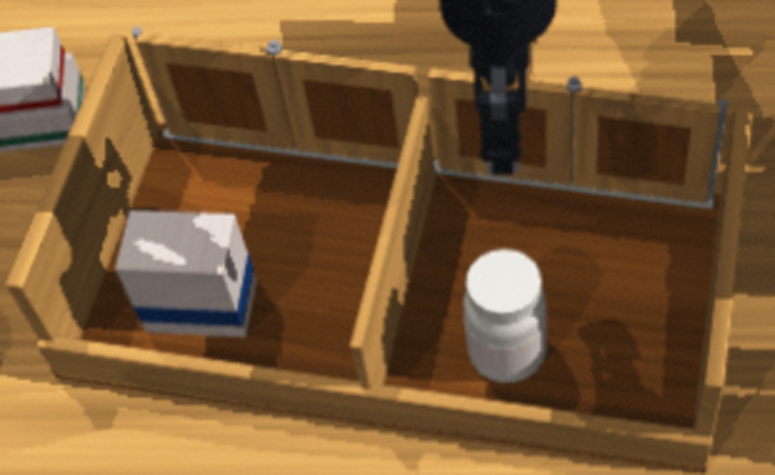

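View pics/cd.png

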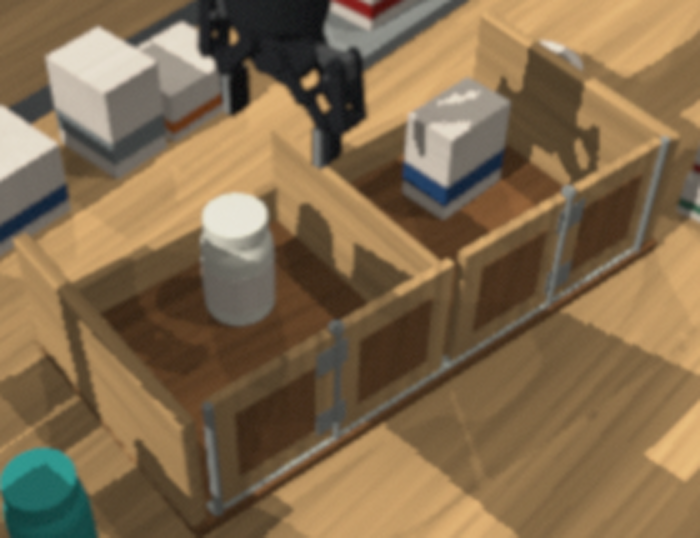

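Confirmed: the white screw-cap jar is in the compartment with the hinge top at crop (574,84), which is the left door. Both doors are shut. Next I'll fit the bay pose from the four pivot and fold pins seen in both views.

```bash
cat > bay.py <<'E'
from h import *
import pickle
from scipy.optimize import least_squares
c=pickle.load(open('c0.pkl','rb'))
y=[.245,.125,-.125,-.245]
A=np.array([[723,103],[574,84],[275,47],[136,33]])/2.5+[105,135]
B=np.array([[209,408],[337,325],[569,190],[664,143]])/2.5+[195,105]
def w(p,P):
    C,S=np.cos(p[2]),np.sin(p[2]);P=np.atleast_2d(P)
    return np.c_[p[0]+C*P[:,0]-S*P[:,1],p[1]+S*P[:,0]+C*P[:,1],P[:,2]]
def res(p):
    P=w(p,[[0,v,p[3]] for v in y]); return np.r_[(proj(c['scene'],P)-A).ravel(),(proj(c['side'],P)-B).ravel()]
if __name__=='__main__':
    s=least_squares(res,[.6,.03,0,.148]); p=s.x
    print(p,np.degrees(p[2])); print(s.fun.round(1)); np.save('p.npy',p)
    J=ray(c['scene'],np.array([[503,280]])/2.5+[105,135],.122)[0]
    Cc,S=np.cos(p[2]),np.sin(p[2]);d=J[:2]-p[:2]
    print('jar bay',Cc*d[0]+S*d[1],-S*d[0]+Cc*d[1])
    for a in [0,.2,.4,.6,.8,1,1.2,1.3]: print(a,w(p,[[.12*np.sin(a),.245-.12*np.cos(a),.116]])[0].round(3))
    print('TCP px',proj(c['scene'],manip.state()['eef_pos']))
E
python3 bay.py
```

```text
[ 0.52076705 -0.07036114 -0.16653513  0.14693752] -9.541759945110943
[-0.3 -0.   0.1  0.2 -0.2  0.4  0.2 -0.5 -0.5 -1.   0.4  1.7  0.1  1.3
 -0.  -2.1]
jar bay 0.1759319393316247 0.09716112651780795
0 [0.541 0.053 0.116]
0.2 [0.565 0.051 0.116]
0.4 [0.589 0.055 0.116]
0.6 [0.612 0.062 0.116]
0.8 [0.632 0.075 0.116]
1 [0.65  0.091 0.116]
1.2 [0.664 0.11  0.116]
1.3 [0.67  0.12  0.116]
TCP px [[306.79087909 186.50921212]]
```

The bay fit is good: yaw is -9.5° and the jar sits about 144 mm behind the door line. I'll now work out the finger path. Fingers are closed with the long side along the final panel direction. The leading corner rides on the outer panel, staying clear of the lead panel.

```bash
cat > path.py <<'E'
from bay import *
p=np.load('p.npy'); th=np.radians(-15.5); psi=th+p[2]
u=np.array([np.cos(th),np.sin(th)]); v=np.array([-u[1],u[0]])
def ctr(a,d,gap=0):
    n=np.array([-np.cos(a),-np.sin(a)])
    c1=np.array([.12*np.sin(a),.245-.12*np.cos(a)])+d*np.array([-np.sin(a),np.cos(a)])+gap*n
    return w(p,[*(c1-.0145*u-.011*v),.116])[0]
st=manip.state(); e=np.array(st['eef_pos']);R=np.array(st['tcp_rot'])
def tool(P): return (R.T@(P-e)*100).round(2)
if __name__=='__main__':
    print('spin needed',-np.degrees(psi)-np.degrees(-np.arctan2(R[1,1],R[0,1])) if 0 else np.degrees(np.arctan2(R[1,1],R[0,1])-psi))
    print('t',st['time_s'],'eef',e.round(4),'F',np.round(st['force'],1),'open',st['opening'])
    print('approach',tool(ctr(0,.005,.03)))
    for a,d in [(0,.005),(.1,.007),(.2,.009),(.3,.011),(.4,.013),(.5,.015),(.6,.017),(.7,.02),(.8,.023),(.9,.027),(1,.031),(1.1,.036),(1.2,.042),(1.25,.045),(1.3,.048),(1.33,.05)]:
        print(a,tool(ctr(a,d)),ctr(a,d).round(4))
E
python3 path.py
```

```text
spin needed 25.045133578328986
t 0.1 eef [ 0.6494 -0.      0.2305] F [0.4 0.4 0.1] open 0.08540379677179027
approach [  5.9  -15.43  11.47]
0 [  5.4  -12.47  11.47] [0.5245 0.054  0.116 ]
0.1 [  5.47 -11.32  11.47] [0.5361 0.0547 0.116 ]
0.2 [  5.65 -10.19  11.46] [0.5473 0.0565 0.116 ]
0.3 [ 5.94 -9.11 11.46] [0.5581 0.0594 0.116 ]
0.4 [ 6.34 -8.09 11.46] [0.5683 0.0633 0.116 ]
0.5 [ 6.82 -7.13 11.46] [0.578  0.0682 0.116 ]
0.6 [ 7.4  -6.24 11.46] [0.5868 0.0739 0.116 ]
0.7 [ 8.13 -5.48 11.46] [0.5944 0.0813 0.116 ]
0.8 [ 8.93 -4.82 11.45] [0.601  0.0892 0.116 ]
0.9 [ 9.84 -4.34 11.45] [0.6058 0.0983 0.116 ]
1 [10.76 -3.98 11.45] [0.6095 0.1076 0.116 ]
1.1 [11.75 -3.81 11.45] [0.6111 0.1174 0.116 ]
1.2 [12.75 -3.86 11.45] [0.6106 0.1275 0.116 ]
1.25 [13.23 -3.94 11.45] [0.6099 0.1323 0.116 ]
1.3 [13.7  -4.04 11.45] [0.6088 0.1369 0.116 ]
1.33 [13.97 -4.14 11.45] [0.6079 0.1397 0.116 ]
```

```bash
python3 -m pendant '[{"dp":[1.2,-3.1,0],"spin":5},{"dp":[2.4,-6.2,0],"spin":10},{"dp":[3.6,-9.3,0],"spin":15},{"dp":[4.8,-12.4,0],"spin":20},{"dp":[5.9,-15.4,0],"spin":25}]' 0 && python3 -m pendant '[{"dp":[0,0,0],"spin":0},{"dp":[0,0,2.5],"spin":0},{"dp":[0,0,5],"spin":0},{"dp":[0,0,7],"spin":0},{"dp":[0,0,7],"spin":0}]' && python3 path.py; python3 -c "
from h import *
c=cam('wrist','w1.png')"
```

```text
time_s: 0.52
eef_pos: [0.494, 0.0595, 0.2308]
tcp_rot: [[0.426, 0.905, -0.001], [0.905, -0.426, 0.0], [-0.0, -0.001, -1.0]]
force: [-0.5, 0.5, 0.8]
opening: 0.0255
grip_force: 0.0
time_s: 0.93
eef_pos: [0.4933, 0.0585, 0.1579]
tcp_rot: [[0.422, 0.907, -0.007], [0.907, -0.422, -0.001], [-0.004, -0.005, -1.0]]
force: [-0.9, 0.1, -0.2]
opening: -0.0003
grip_force: 0.0
spin needed 0.09002683973154683
t 0.9333 eef [0.4933 0.0585 0.1579] F [-0.9  0.1 -0.2] open -0.0002705137472798783
approach [0.13 0.15 4.18]
0 [0.93 3.04 4.17] [0.5245 0.054  0.116 ]
0.1 [1.48 4.06 4.16] [0.5361 0.0547 0.116 ]
0.2 [2.11 5.   4.15] [0.5473 0.0565 0.116 ]
0.3 [2.83 5.85 4.14] [0.5581 0.0594 0.116 ]
0.4 [3.62 6.62 4.13] [0.5683 0.0633 0.116 ]
0.5 [4.47 7.28 4.13] [0.578  0.0682 0.116 ]
0.6 [5.37 7.85 4.12] [0.5868 0.0739 0.116 ]
0.7 [6.35 8.22 4.11] [0.5944 0.0813 0.116 ]
0.8 [7.35 8.49 4.11] [0.601  0.0892 0.116 ]
0.9 [8.38 8.54 4.1 ] [0.6058 0.0983 0.116 ]
1 [9.37 8.48 4.1 ] [0.6095 0.1076 0.116 ]
1.1 [10.33  8.21  4.1 ] [0.6111 0.1174 0.116 ]
1.2 [11.22  7.74  4.1 ] [0.6106 0.1275 0.116 ]
1.25 [11.63  7.47  4.1 ] [0.6099 0.1323 0.116 ]
1.3 [12.    7.18  4.1 ] [0.6088 0.1369 0.116 ]
1.33 [12.21  6.98  4.1 ] [0.6079 0.1397 0.116 ]
```

View pics/w1.png

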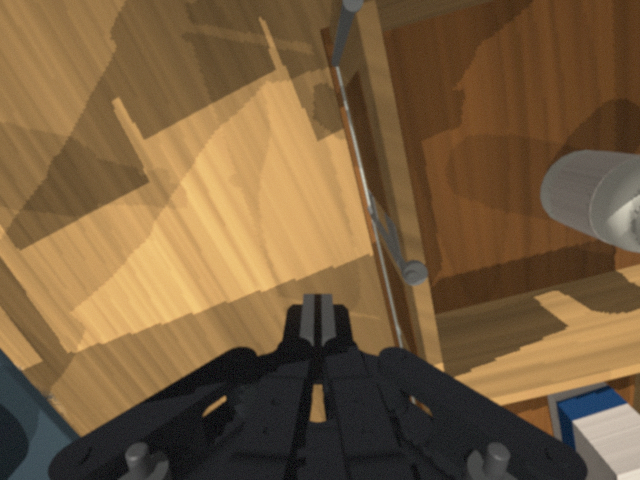

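The wrist view shows the fold pin top at (415,272), the fingertips closed at (318,320), and the jar at upper right. I'll check my pose fit against the pin.

```bash
python3 -c "
from bay import *
p=np.load('p.npy');c=cam('wrist')
print(proj(c,np.r_[w(p,[[0,.125,.147],[0,.245,.147]]),[manip.state()['eef_pos']]]))
print(ray(c,[[415,272],[352,4]],.147),w(p,[[0,.125,.147],[0,.245,.147]]))"
python3 -m pendant '[{"dp":[0.1,0.2,1],"spin":0},{"dp":[0.1,0.2,2],"spin":0},{"dp":[0.1,0.2,3],"spin":0},{"dp":[0.1,0.2,4.4],"spin":0},{"dp":[0.1,0.2,4.4],"spin":0}]' 0
```

```text
[[406.93008693 271.8936643 ]
 [349.97242964   4.51932883]
 [319.66227349 311.03019545]]
[[0.54515891 0.05112904 0.147     ]
 [0.5621838  0.17107944 0.147     ]] [[0.54148785 0.05290949 0.147     ]
 [0.56137982 0.17124929 0.147     ]]
time_s: 1.45
eef_pos: [0.4965, 0.0588, 0.1149]
tcp_rot: [[0.422, 0.906, -0.004], [0.906, -0.422, -0.001], [-0.002, -0.003, -1.0]]
force: [-0.9, -0.2, 0.3]
opening: -0.0
grip_force: 0.0
```

```bash
python3 path.py | tail -16
```

```text
0 [ 0.75  2.74 -0.12] [0.5245 0.054  0.116 ]
0.1 [ 1.3   3.76 -0.12] [0.5361 0.0547 0.116 ]
0.2 [ 1.93  4.7  -0.12] [0.5473 0.0565 0.116 ]
0.3 [ 2.65  5.55 -0.13] [0.5581 0.0594 0.116 ]
0.4 [ 3.44  6.32 -0.13] [0.5683 0.0633 0.116 ]
0.5 [ 4.29  6.98 -0.14] [0.578  0.0682 0.116 ]
0.6 [ 5.19  7.55 -0.14] [0.5868 0.0739 0.116 ]
0.7 [ 6.18  7.92 -0.14] [0.5944 0.0813 0.116 ]
0.8 [ 7.17  8.18 -0.15] [0.601  0.0892 0.116 ]
0.9 [ 8.2   8.24 -0.15] [0.6058 0.0983 0.116 ]
1 [ 9.19  8.18 -0.15] [0.6095 0.1076 0.116 ]
1.1 [10.15  7.91 -0.15] [0.6111 0.1174 0.116 ]
1.2 [11.05  7.44 -0.15] [0.6106 0.1275 0.116 ]
1.25 [11.45  7.17 -0.15] [0.6099 0.1323 0.116 ]
1.3 [11.82  6.88 -0.15] [0.6088 0.1369 0.116 ]
1.33 [12.03  6.67 -0.15] [0.6079 0.1397 0.116 ]
```

```bash
python3 -m pendant '[{"dp":[0.4,1.4,0],"spin":0},{"dp":[0.7,2.7,0],"spin":0},{"dp":[1.0,3.3,0],"spin":0},{"dp":[1.3,3.8,0],"spin":0},{"dp":[1.6,4.2,0],"spin":0}]' && python3 -m pendant '[{"dp":[0.3,0.5,0],"spin":0},{"dp":[0.7,0.9,0],"spin":0},{"dp":[1.05,1.3,0],"spin":0},{"dp":[1.4,1.7,0],"spin":0},{"dp":[1.85,2.1,0],"spin":0}]' && python3 path.py | tail -16; python3 -c "
from h import *
c=cam('wrist','w2.png')"
```

```text
time_s: 1.87
eef_pos: [0.543, 0.0557, 0.1173]
tcp_rot: [[0.423, 0.906, -0.001], [0.906, -0.423, -0.0], [-0.0, -0.001, -1.0]]
force: [-0.3, -0.6, -0.3]
opening: 0.0005
grip_force: 0.4
time_s: 2.28
eef_pos: [0.5702, 0.0637, 0.1173]
tcp_rot: [[0.423, 0.906, -0.0], [0.906, -0.423, -0.0], [-0.0, -0.0, -1.0]]
force: [-1.5, 0.0, -0.1]
opening: 0.0005
grip_force: 0.5
0 [-2.81 -3.73  0.13] [0.5245 0.054  0.116 ]
0.1 [-2.26 -2.71  0.13] [0.5361 0.0547 0.116 ]
0.2 [-1.62 -1.77  0.13] [0.5473 0.0565 0.116 ]
0.3 [-0.91 -0.92  0.13] [0.5581 0.0594 0.116 ]
0.4 [-0.12 -0.15  0.13] [0.5683 0.0633 0.116 ]
0.5 [0.73 0.51 0.13] [0.578  0.0682 0.116 ]
0.6 [1.63 1.07 0.13] [0.5868 0.0739 0.116 ]
0.7 [2.62 1.45 0.13] [0.5944 0.0813 0.116 ]
0.8 [3.61 1.71 0.13] [0.601  0.0892 0.116 ]
0.9 [4.64 1.77 0.13] [0.6058 0.0983 0.116 ]
1 [5.63 1.7  0.13] [0.6095 0.1076 0.116 ]
1.1 [6.6  1.43 0.13] [0.6111 0.1174 0.116 ]
1.2 [7.49 0.96 0.13] [0.6106 0.1275 0.116 ]
1.25 [7.89 0.69 0.13] [0.6099 0.1323 0.116 ]
1.3 [8.27 0.4  0.13] [0.6088 0.1369 0.116 ]
1.33 [8.48 0.2  0.13] [0.6079 0.1397 0.116 ]
```

View pics/w2.png

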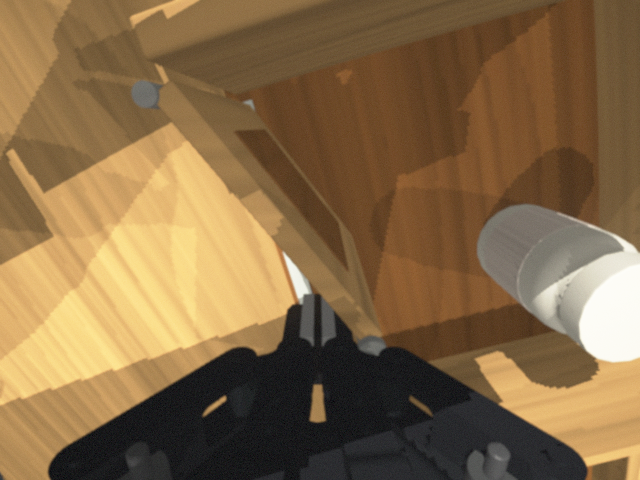

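The wrist view shows the door folding inwards. The fold pin is at (372,345), the outer pivot at (146,95), and the jar is clear at right. I'll carry on along the path.

```bash
python3 -m pendant '[{"dp":[0.7,0.5,0],"spin":0},{"dp":[1.2,0.8,0],"spin":0},{"dp":[1.6,1.1,0],"spin":0},{"dp":[2.1,1.25,0],"spin":0},{"dp":[2.6,1.45,0],"spin":0}]' && python3 -m pendant '[{"dp":[0.5,0.15,0],"spin":0},{"dp":[1.0,0.25,0],"spin":0},{"dp":[1.5,0.3,0],"spin":0},{"dp":[2.0,0.3,0],"spin":0},{"dp":[2.5,0.3,0],"spin":0}]' && python3 path.py | tail -7; python3 -c "
from h import *
c=cam('wrist','w3.png')"
```

```text
time_s: 2.75
eef_pos: [0.5944, 0.0815, 0.1173]
tcp_rot: [[0.423, 0.906, -0.0], [0.906, -0.423, -0.0], [-0.0, -0.0, -1.0]]
force: [-0.6, -0.9, -0.6]
opening: 0.0004
grip_force: 0.5
time_s: 3.17
eef_pos: [0.6075, 0.1029, 0.1173]
tcp_rot: [[0.423, 0.906, -0.0], [0.906, -0.423, -0.0], [-0.0, 0.0, -1.0]]
force: [0.9, -0.9, -0.5]
opening: 0.0001
grip_force: 0.7
0.9 [-0.48  0.04  0.13] [0.6058 0.0983 0.116 ]
1 [ 0.51 -0.02  0.13] [0.6095 0.1076 0.116 ]
1.1 [ 1.47 -0.29  0.13] [0.6111 0.1174 0.116 ]
1.2 [ 2.36 -0.76  0.13] [0.6106 0.1275 0.116 ]
1.25 [ 2.76 -1.03  0.13] [0.6099 0.1323 0.116 ]
1.3 [ 3.14 -1.32  0.13] [0.6088 0.1369 0.116 ]
1.33 [ 3.35 -1.52  0.13] [0.6079 0.1397 0.116 ]
```

View pics/w3.png

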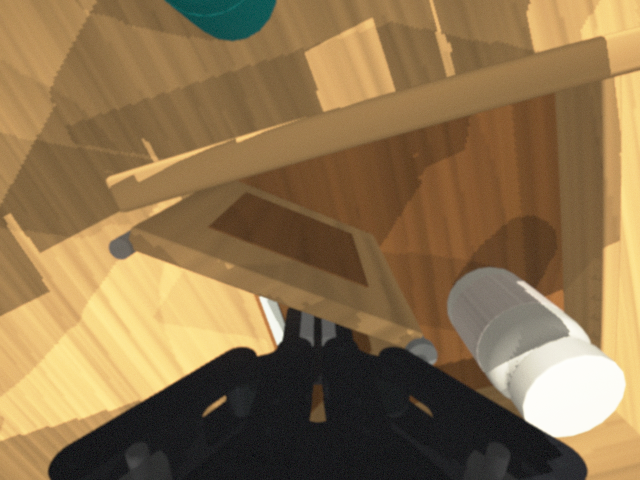

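The door is at about a=1.0. The finger is on the outer panel's V-side face, the fold is at (422,352), and the jar is clear. Next I'll finish the swing to the stop.

```bash
python3 -m pendant '[{"dp":[0.5,0,0],"spin":0},{"dp":[1.0,-0.15,0],"spin":0},{"dp":[1.5,-0.3,0],"spin":0},{"dp":[1.9,-0.5,0],"spin":0},{"dp":[2.35,-0.75,0],"spin":0}]' && python3 -m pendant '[{"dp":[0.3,-0.2,0],"spin":0},{"dp":[0.55,-0.4,0],"spin":0},{"dp":[0.8,-0.6,0],"spin":0},{"dp":[1.0,-0.75,0],"spin":0},{"dp":[1.1,-0.75,0],"spin":0}]' && python3 path.py | tail -4; python3 -c "
from bay import *
p=np.load('p.npy')
c=cam('wrist','w4.png');print(proj(c,w(p,[[.12*np.sin(a),.245-.12*np.cos(a),.147] for a in(1.1,1.2,1.25,1.3)])),proj(c,w(p,[[0,.245,.147]])))"
```

```text
time_s: 3.63
eef_pos: [0.6105, 0.1273, 0.1173]
tcp_rot: [[0.423, 0.906, 0.0], [0.906, -0.423, -0.0], [-0.0, 0.0, -1.0]]
force: [-0.5, -2.7, 1.1]
opening: 0.0001
grip_force: 0.8
time_s: 4.05
eef_pos: [0.6081, 0.1375, 0.1173]
tcp_rot: [[0.424, 0.906, -0.001], [0.906, -0.424, -0.004], [-0.004, 0.001, -1.0]]
force: [-2.6, -8.2, 4.3]
opening: 0.0002
grip_force: 4.4
1.2 [-0.8   0.65  0.13] [0.6106 0.1275 0.116 ]
1.25 [-0.4   0.38  0.13] [0.6099 0.1323 0.116 ]
1.3 [-0.02  0.09  0.13] [0.6088 0.1369 0.116 ]
1.33 [ 0.19 -0.11  0.13] [0.6079 0.1397 0.116 ]
[[464.65849684 374.68203485]
 [473.53088435 350.87201778]
 [477.05695913 338.30291297]
 [479.92590614 325.30445892]] [[172.23810018 325.89350763]]
```

View pics/w4.png

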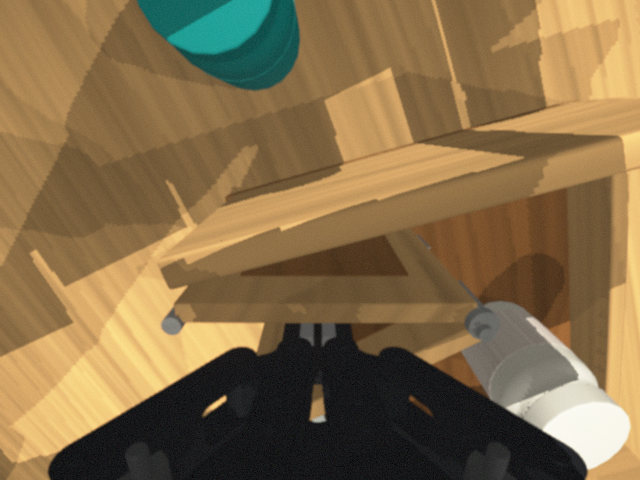

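The fold pin at (482,318) and pivot at (172,325) match a=1.30, and the force has risen to about 9 N, so the door looks to be at its stop. I'll press once more to confirm, then back off and lift.

```bash
python3 -m pendant '[{"dp":[0.1,0,0],"spin":0},{"dp":[0.2,0,0],"spin":0},{"dp":[0.2,0,0],"spin":0}]' && python3 -m pendant '[{"dp":[-0.2,-0.1,0],"spin":0},{"dp":[-0.5,-0.4,0],"spin":0},{"dp":[-0.7,-0.8,0],"spin":0},{"dp":[-0.7,-0.8,0],"spin":0}]' && python3 path.py | tail -4
```

```text
time_s: 4.35
eef_pos: [0.608, 0.1375, 0.1173]
tcp_rot: [[0.425, 0.905, -0.003], [0.905, -0.425, -0.005], [-0.006, -0.001, -1.0]]
force: [-5.4, -10.3, 7.4]
opening: 0.0001
grip_force: 5.7
time_s: 4.68
eef_pos: [0.5977, 0.1401, 0.1172]
tcp_rot: [[0.422, 0.907, -0.001], [0.907, -0.422, 0.001], [0.0, -0.001, -1.0]]
force: [-1.2, 0.2, -0.1]
opening: 0.0
grip_force: 0.0
1.2 [-0.6   1.7   0.12] [0.6106 0.1275 0.116 ]
1.25 [-0.19  1.43  0.12] [0.6099 0.1323 0.116 ]
1.3 [0.18 1.14 0.12] [0.6088 0.1369 0.116 ]
1.33 [0.39 0.94 0.12] [0.6079 0.1397 0.116 ]
```

The stop is rigid and the finger is now free. I'll lift, back away and look.

```bash
python3 -m pendant '[{"dp":[0,0,-1.5],"spin":0},{"dp":[0,0,-4],"spin":0},{"dp":[0,0,-7],"spin":0},{"dp":[0,0,-10],"spin":0},{"dp":[0,0,-12],"spin":0}]' && python3 -m pendant '[{"dp":[-2,-2,0],"spin":0},{"dp":[-5,-4,0],"spin":0},{"dp":[-8,-5,0],"spin":0},{"dp":[-11,-5,0],"spin":0},{"dp":[-11,-5,0],"spin":0}]'; python3 -c "
from bay import *
p=np.load('p.npy')
c=cam('scene','s1.png');print(proj(c,w(p,[[.12*np.sin(a),.245-.12*np.cos(a),.147] for a in(1.1,1.2,1.3)]))-[235,135])
d=cam('side')
print((proj(d,w(p,[[.12*np.sin(a),.245-.12*np.cos(a),.147] for a in(1.1,1.2,1.3)]))-[195,105]))
i=np.hstack([cv2.resize(c['im'][135:325,105:415],(400,245)),cv2.resize(d['im'][105:320,195:475],(400,307))[:245]]) if 0 else None
a=cv2.resize(c['im'][135:335,225:425],(400,400),interpolation=2);b=cv2.resize(d['im'][105:305,195:395],(400,400),interpolation=2)
cv2.imwrite('pics/f.png',np.hstack([a,b])[:,:,::-1])"
```

```text
time_s: 5.1
eef_pos: [0.5997, 0.1403, 0.2404]
tcp_rot: [[0.422, 0.907, 0.003], [0.907, -0.422, 0.002], [0.003, 0.002, -1.0]]
force: [1.0, 1.4, 0.8]
opening: 0.0002
grip_force: 0.0
time_s: 5.52
eef_pos: [0.5044, 0.0555, 0.2374]
tcp_rot: [[0.427, 0.904, -0.002], [0.904, -0.427, -0.002], [-0.003, -0.001, -1.0]]
force: [-0.2, -0.0, 0.3]
opening: -0.0003
grip_force: 0.0
[[125.36471951  81.17515138]
 [130.75614693  84.02181449]
 [136.47537739  86.43244961]]
[[ 74.88326774 114.84075892]
 [ 68.8327442  115.90261043]
 [ 62.88798672 117.39615617]]
```

View pics/f.png

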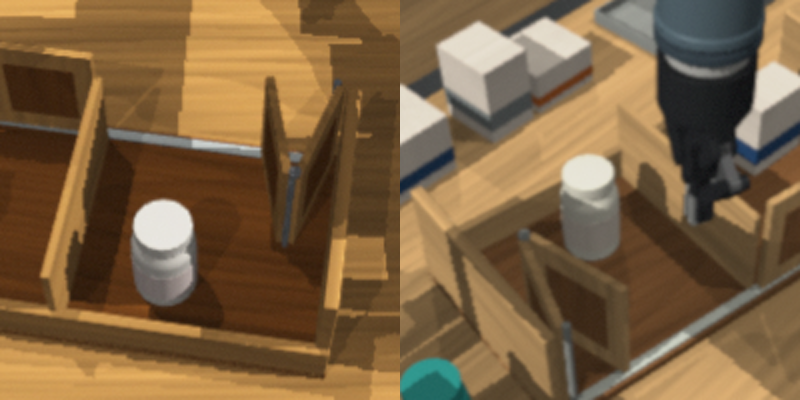

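The right door is shut, the jar is standing, and the left door is folded into a narrow V. The fold pin is at crop (295,157) in the scene view and (524,236) in the side view. I'll triangulate it to confirm the angle.

```bash
python3 -c "
from bay import *
p=np.load('p.npy');S=np.array([295,157])/2+[225,135];D=np.array([124,236])/2+[195,105]
f=lambda P:np.r_[proj(c['scene'],w(p,[P]))[0]-S,proj(c['side'],w(p,[P]))[0]-D]
s=least_squares(f,[.1,.2,.14]);print(s.x,s.fun)
g=lambda q:f([.12*np.sin(q[0]),.245-.12*np.cos(q[0]),q[1]])
s=least_squares(g,[1.2,.147]);print(s.x,s.fun)
print(manip.state()['time_s'])"
```

```text
[0.10593997 0.21616425 0.15760554] [ 1.64021518  0.82885723  1.70235641 -0.7550049 ]
[1.30380621 0.15728508] [-0.44162118  4.97631004  0.16204215 -4.1978016 ]
5.6167
```

```bash
python3 -c "
from cell import manip
print(manip.hand_in())"
```

```text
the job is handed in; nothing more can be done
None
```

The left door, on the round jar's compartment, is folded up to its stop (about 1.30 rad by camera) and released; the right door is shut and the jar still standing, and I handed the job in at about 5.6 s of robot time.

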